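# Clip the pot holder onto the gallery rail and stand the coriander in it

### The job

Slide the grey pot holder along the ledge, without lifting it, up to the aluminium rail until its sprung clamp snaps shut round the tube and the holder sits square to it. Then pick up the coriander pot and stand it upright in the clipped holder, setting it down rather than dropping it. Leave the spray bottle, the dibber and the seed tin as they are.

Things in the scene. Friction and masses are not known exactly. Their poses are not given: they have to be found in the camera images.
- rail: Fixed gallery rail at the ledge's open edge: a straight level aluminium tube, 12 mm thick, 360 mm long, axis 40 mm above the ledge, on a 12 mm post (foot 32 mm wide) at each end. Origin on the ledge below the tube's middle; y runs along the tube, x across it away from the robot, z up. It stands turned by up to 12 degrees.
- pot_holder: Loose grey plastic pot holder, 0.26 kg, flat on the ledge. Origin on the ledge at the centre of its saucer; x points to its clamp (the side for the rail), z up. Saucer ring: outside 88 mm, inside 80 mm, rim 24 mm up. Flat base 92 mm wide. The clamp is 40 mm wide, 66 mm high and spans 43 mm (thumb tab) to 120 mm (lip) ahead of the origin.
- push_face (a point): Middle (15 mm up) of the outer face of the holder's flat upright back flange, 96 mm wide in y, 30 mm high, 53 mm behind the holder's origin: the place to push.
- clamp_seat (a point): Point of the holder 84 mm ahead of its origin, 40 mm up, where the tube's axis lies when clipped. The fixed lower jaw (top 32 mm up, ending 111 mm ahead) goes under the tube, the black ramped jaw over it. The tube meets the ramp with its axis 26 mm ahead of this point, lifts the jaw (5 to 10 N of push) and the jaw snaps shut behind it when 2 mm remain; the throat stops it here.
- clamp_jaw (a joint): Angle of the black upper jaw about its hinge pin (along the holder's y, 64 mm ahead of its origin, 40 mm up): 0 closed, held by a spring (0.045 N m, plus 0.15 N m per rad); about 0.25 to 0.3 as its nose rides over the tube; 0.7 at most.
- saucer_floor (a point): Centre of the saucer's inner floor, 5 mm above the ledge.
- pot_center (a point): Centre (37.5 mm above the underside) of the blue glazed coriander pot: round, straight-sided, 64 mm in diameter, 75 mm high, 0.34 kg, loose, upright on the ledge; seedlings reach 100 mm and do not obstruct. Keep the fingertips 22 mm or more above its underside so that they clear the saucer's ring as it is set in.
- spray_bottle: Bystander: amber glass spray bottle, 66 mm in diameter, 180 mm high, upright. Origin at the centre of its underside. It and the coriander pot may stand on either side.
- dibber: Bystander: wooden dibber, 200 mm long and 25 mm thick, lying on the ledge along its x axis. Origin under its middle.
- seed_tin: Bystander: round green seed tin with an aluminium lid, 71 mm in diameter, 58 mm high. Origin at the centre of its underside.
Things that resemble listed ones, but are neither listed nor needed, are in the scene too. What is shaped like the part that bears pot_center but yellow is not meant.

How it is judged:
On the way, in this order (a step that is already met when the one before it is completed fails the run):
1. the holder is clipped onto the rail: tube in the clamp's throat, jaw closed behind it, holder square to the rail (x of clamp_seat in the frame of rail between -0.005 and 0.005 m and z of clamp_seat in the frame of rail between 0.035 and 0.045 m and y of clamp_seat in the frame of rail between -0.16 and 0.16 m and angle between the y axis of pot_holder and the y axis of rail, either way round below 0.1 rad and value of joint clamp_jaw below 0.06 rad), for 0.2 s.
2. the coriander pot stands upright in the holder's saucer (horizontal distance between pot_center and saucer_floor below 0.012 m and z of pot_center in the frame of pot_holder below 0.0465 m and angle between pot_center's own z axis and vertical below 0.08 rad), for 0.2 s.
At the end, for the whole second after the job is handed in: Tube in the clamp within 5 mm, 20 mm clear of posts; jaw shut (< 0.06 rad); holder square within 0.1 rad; pot in the saucer within 12 mm of its centre, down within 4 mm, upright within 0.08 rad, released, at rest; bottle, dibber, tin moved under 30 mm (all of step 1 and all of step 2 and linear speed of each of coriander_pot, pot_holder below 0.02 m/s and distance of each of spray_bottle, dibber, seed_tin from where it was at the start of the episode below 0.03 m); the robot touches nothing.
It fails at once if the pot holder is lifted off the ledge instead of slid (more than 20 mm) (height (world z) of pot_holder above 0.02 m).
It fails at once if the glazed pot is rammed into the holder (over 60 N) (contact force between coriander_pot and pot_holder above 60 N).
It fails at once if the pot is dropped into the holder (falls more than about 10 mm) (horizontal distance between pot_center and saucer_floor below 0.03 m and z of pot_center in the frame of pot_holder below 0.06 m and linear speed of coriander_pot above 0.45 m/s).
It fails at once if the coriander pot is tipped (more than 0.6 rad) (angle between pot_center's own z axis and vertical above 0.6 rad).
It fails at once if a bystander is knocked over or pushed away (more than 30 mm) (distance of any of spray_bottle, dibber, seed_tin from where it was at the start of the episode above 0.03 m or angle between any of spray_bottle, seed_tin's own z axis and vertical above 0.3 rad).
It also fails if it takes over 64 s, if anything falls off the work surface, if the arm or the gripper's body presses on something with over 40 N, if the wrist force passes 120 N, or if a joint passes its speed limit or range.

### The arm

A 7-joint arm with a two-finger parallel gripper is mounted at the origin on the work surface. World frame = base frame: x ahead of the robot, y to its left, z up, the work surface at z = 0. Lengths are in m, angles in rad, forces in N, time in s.
With the tool pointing down it reaches from about 0.35 to 0.9 m from the base axis. Payload 19.9 kg.
Tool frame: the origin (TCP) lies midway between the tips of the shut fingers; the grasp point (between the pads) lies 19 mm behind it; z points along the fingers, y is the line along which they close (so a half turn about z gives the same grasp; the last joint's range is limited). The gripper opens to 94 mm and grips with 3 to 60 N. Pads are 16 mm wide; open, the fingers measure 119 mm over their backs; the gripper's body (75 mm by 177 mm) begins 78 mm behind the grasp point.
Start: joints at [-1.389, 0.417, -0.01, 1.614, 0.005, 1.111, -0.053], TCP at [0.139, 0.609, 0.205] pointing down, gripper open.
Joint ranges: [-2.81, 2.81], [-0.39, 2.02], [-1.27, 1.25], [0.06, 2.57], [-1.19, 4.33], [0.19, 2], [-2.82, 2.82]. Speed limits (rad/s): [1.89, 1.89, 2.39, 2.39, 3.01, 3.01, 3.01].

### API

Orientations are given as [roll, pitch, yaw] about the fixed x, y, z axes, in that order (R = Rz(yaw) Ry(pitch) Rx(roll)).
In Python, from rig import get_state, grab_frame, camera_model, bot, look_for, spot_point gives the robot as it stands. The module is installed in compiled form; this text tells all that it offers.
- The arm moves only by the tool jog_arm, never from a script. Its argument "steps" is a list of rows, each an object with "linear": the shift along the tool's x, y, z in mm, a list of three; "spin": the turn about the tool's z in degrees; "hand": the finger opening in mm, from 0 to 94. In form: [{"linear": [x, y, z], "spin": spin, "hand": hand}, ...]. A call has 1 to 8 rows; each row shifts and turns the commanded pose from where the row before left it, along the tool's axes as they then stand; what a row does not reach is not made up. A row lasts 1/12 s, in which the tool goes at most 41.7 mm and 7.16 degrees, less where a joint would pass 70% of its speed; a pose out of reach is approached as far as the arm can. A call with a gripper value outside its range is refused whole. The fingers move at their own pace and stop on an object; "force" is the grip in N (left out, the last holds). Time passes only in rows, so rows that do not move let the fingers close. It gives the time, the measured TCP pose, the force, the opening and the grip force at its end, in the units of the state.
- get_state(): the state, without advancing time (a new reading comes with each control period).
- grab_frame(name): name is "scene" or "top" or "wrist"; returns the picture (420x560x3 uint8, red, green, blue); there is no depth.
- camera_model(name): a dict with "intrinsics" (3x3 intrinsics, pixels), "view" (4x4, takes a point from world to camera coordinates); the wrist camera has in their place "mount" (4x4, takes a point from camera to tool coordinates, whose origin is the TCP and whose axes are the flange's). Camera axes: x right, y down, z forward; pixel columns grow to the right and rows downward; lengths in m; the calibration is good to about 2 mm. A picture is of the moment at which its call begins: read the wrist's pose just before it. camera_model takes no time and is no camera call.
- bot.sign_off(): hands the job in; it is judged then, once.
Trained networks look in the newest picture that a camera, given by its name, has taken for a name from the list of things; names that differ only in an ending like _2 or _b are one class to them, and where a whole thing is asked for, a point or a joint stands for the part that bears it (a point fixed in the world has none). Each returns a list of dicts, best first, with "score" (0 to 1); they miss things now and then, are a little off and sometimes report something else, mostly with a low value. They report only what shows in the picture. A call takes as long as a camera call. They do not tell look-alikes from the thing itself.
- look_for(camera, thing): "at" ([column, row] in pixels, amid what is visible of it).
- spot_point(camera, thing): "at" ([column, row] in pixels: a listed point, or the origin of a listed thing).
The state is a dict: "time": time; "qpos": joint angles; "qvel": joint speeds; "tau": joint torques, N m; "position": TCP position; "eef_rot": TCP orientation; "wrist_force": force on the tool from outside, world axes, zero at the start; "wrist_torque": the same for the moment, N m; "grip_width": finger opening in m; "grasp_force": force on a finger pad.
Only numpy, scipy, OpenCV 4.12 (cv2) and the standard library are available. Lean on these libraries where they do the work, as an engineer would, in place of code of your own. Each camera call takes 0.05 s, during which the arm holds its last target. There are 200 camera calls.

## Working session

There is one attempt and no reset: what is moved stays moved. The work goes in short steps, Python scripts to look and compute and a tool call to move; the robot and the scene stay as the last step left them, time stands still between calls to the robot, and variables do not carry over. Pictures are saved under pics/ and viewed, at most 10 in all, crops included, and the job is handed in when it is done.

Besides the shell and the picture viewer there is one more tool, called as name([rows], argument=value, ...), one row to a line, values as JSON. jog_arm: Moves the arm, as the interface text tells. Its arguments: {"type":"object","properties":{"steps":{"type":"array"},"force":{"type":"number"}},"required":["steps"]}

```bash
mkdir -p pics
cat > h.py <<'E'
import numpy as np, cv2
from rig import *
from scipy.spatial.transform import Rotation as R
def cam(n):
    m=camera_model(n); K=np.array(m["intrinsics"])
    if "view" in m: T=np.array(m["view"])
    else:
        s=get_state(); W=np.eye(4); W[:3,:3]=R.from_euler('xyz',s["eef_rot"]).as_matrix(); W[:3,3]=s["position"]
        T=np.linalg.inv(W@np.array(m["mount"]))
    return K,T
def ray(c,uv,z):
    K,T=c; C=np.linalg.inv(T); d=C[:3,:3]@np.linalg.solve(K,[uv[0],uv[1],1.]); o=C[:3,3]
    return o+d*(z-o[2])/d[2]
def proj(c,p):
    K,T=c; q=K@(T[:3,:3]@np.asarray(p,float)+T[:3,3]); return q[:2]/q[2]
def save(n,f): cv2.imwrite(f"pics/{f}.png",cv2.cvtColor(grab_frame(n),cv2.COLOR_RGB2BGR))
E
python3 - <<'E'
from h import *
print(get_state())
Z=dict(rail=0,pot_holder=0,push_face=.015,clamp_seat=.04,saucer_floor=.005,pot_center=.0375,spray_bottle=0,dibber=0,seed_tin=0)
for n in("scene","top"):
    save(n,n+"0"); c=cam(n)
    for t,z in Z.items():
        print(n,t,[(np.round(r["at"]).astype(int).tolist(),round(r["score"],2),ray(c,r["at"],z).round(3)[:2].tolist()) for r in spot_point(n,t)[:4]])
E
```

```text
{'time': 0.0, 'qpos': array([-1.38850455,  0.41798726, -0.01031307,  1.61417332,  0.00467603,
        1.11071838, -0.05301117]), 'qvel': array([-2.82247166e-04,  1.61272249e-03, -5.60868484e-04,  1.12403834e-03,
       -2.63250434e-04, -1.66991940e-03,  8.25486670e-05]), 'tau': array([-2.18970836e-04, -8.51276278e+01,  6.38633128e-01, -4.25970984e+01,
       -4.88120446e-02,  1.89149415e-02,  1.14419090e-04]), 'position': array([0.13861944, 0.60903622, 0.20481731]), 'eef_rot': array([-3.14033226e+00,  6.78220518e-05,  2.91779655e+00]), 'wrist_force': array([ 0.10467868,  0.10060875, -0.12432016]), 'wrist_torque': array([ 0.00879851,  0.01235614, -0.03638672]), 'grasp_force': 0.0, 'grip_width': 0.09411495059628247}
scene rail [([261, 281], 0.98, [0.673, -0.008])]
scene pot_holder [([262, 227], 0.92, [0.52, -0.009])]
scene push_face [([266, 203], 0.62, [0.453, -0.003])]
scene clamp_seat [([261, 235], 0.75, [0.576, -0.011])]
scene saucer_floor [([263, 220], 0.97, [0.501, -0.008])]
scene pot_center [([357, 178], 0.94, [0.383, 0.232]), ([369, 209], 0.81, [0.488, 0.249])]
scene spray_bottle [([146, 226], 0.85, [0.521, -0.293])]
scene dibber [([439, 252], 0.6, [0.586, 0.407])]
scene seed_tin [([97, 247], 0.72, [0.588, -0.393])]
top rail [([278, 160], 0.7, [0.682, -0.003]), ([126, 192], 0.22, [0.586, 0.407])]
top pot_holder [([276, 221], 0.9, [0.515, 0.002])]
top push_face [([278, 242], 0.73, [0.459, -0.004])]
top clamp_seat [([284, 191], 0.98, [0.59, -0.017])]
top saucer_floor [([276, 224], 0.59, [0.507, 0.001])]
top pot_center [([182, 232], 0.71, [0.48, 0.246]), ([186, 272], 0.56, [0.377, 0.23])]
top spray_bottle [([381, 225], 0.96, [0.508, -0.283])]
top dibber [([126, 192], 0.74, [0.587, 0.406])]
top seed_tin [([422, 197], 0.74, [0.587, -0.395])]
```

View pics/top0.png

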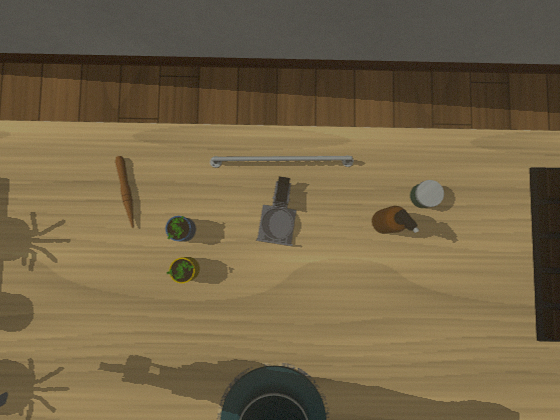

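View pics/scene0.png

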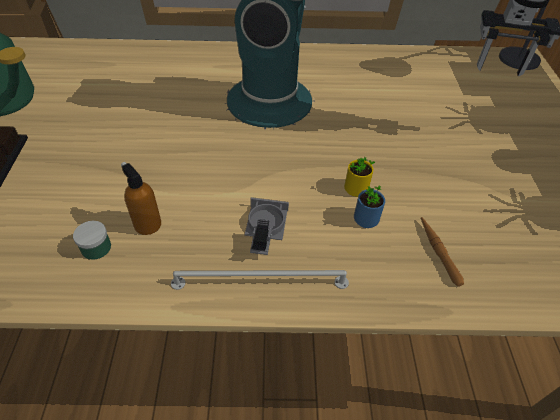

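Top view: the holder is at (276,224) with its clamp pointing up and right, and the rail runs (215,161)–(352,159). There are two pot candidates, blue at (180,229) and yellow at (184,269). Blue matches the description, since yellow is excluded. Next I'll measure the rail line and holder yaw, and make one enlarged crop.

Run:
```python
from h import *
a=cv2.imread("pics/top0.png"); c=cam("top")
hsv=cv2.cvtColor(a,cv2.COLOR_BGR2HSV).astype(int)
cr=a[150:172,205:360].astype(int); blue=cr[:,:,0]-cr[:,:,2]
pts=[]
for u in range(18,142):
    w=np.clip(blue[:,u]+20,0,None)
    if w.max()>15: pts.append((205+u,150+(w*np.arange(22)).sum()/w.sum()))
pts=np.array(pts);print(len(pts),pts[:3],pts[-3:])
vx,vy,x0,y0=cv2.fitLine(pts.astype(np.float32),cv2.DIST_HUBER,0,.01,.01).ravel()
P=[ray(c,(u,y0+vy/vx*(u-x0)),.042) for u in(217,350)]
print(P, "rail yaw",np.arctan2(-(P[0]-P[1])[0],(P[0]-P[1])[1]))
big=cv2.resize(a[145:285,150:360],None,fx=3.8,fy=3.8,interpolation=cv2.INTER_CUBIC)
cv2.imwrite("pics/crop.png",big)
```

```text
83 [[223.         158.40625   ]
 [224.         158.34920635]
 [225.         158.41818182]] [[342.         157.97058824]
 [344.         159.65454545]
 [345.         160.16814159]]
[array([0.67315753, 0.15862683, 0.042     ]), array([ 0.68282036, -0.19105368,  0.042     ])] rail yaw 0.027626269742959494
```

View pics/crop.png

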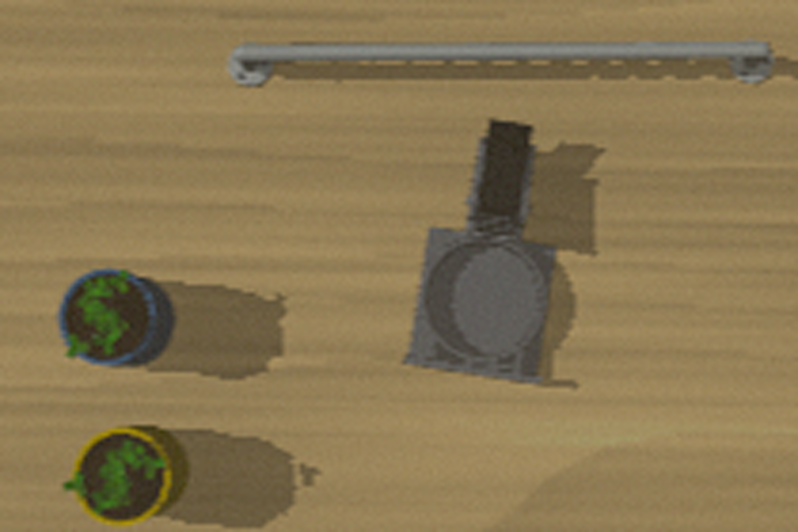

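The crop shows the blue pot at (105,318), with no listed blue look-alike, and the yellow one at (122,475) as the decoy. The tube's upper line runs (240,50)–(770,49), and the flange's back edge (403,363)–(545,382).

Run:
```python
from h import *
c=cam("top"); f=lambda x,y,z: ray(c,(150+(x+.5)/3.8-.5,145+(y+.5)/3.8-.5),z)
yaw=lambda a,b:np.arctan2(-(a-b)[0],(a-b)[1])
a,b=f(240,50,.043),f(770,49,.043);print("tube",a,b,yaw(a,b),(a+b)/2)
a,b=f(403,363,.03),f(545,382,.03);print("flange",a,b,yaw(a,b),(a+b)/2)
c2=cam("scene");a,b=ray(c2,(343,273),.043),ray(c2,(178,274),.043);print("scene tube",a,b,yaw(a,b))
print(camera_model("wrist")["mount"])
```

```text
tube [0.67480467 0.16955676 0.043     ] [ 0.68199651 -0.19682237  0.043     ] 0.019626985065089836 [ 0.67840059 -0.0136328   0.043     ]
flange [0.46147408 0.05356437 0.03      ] [ 0.44993411 -0.04409266  0.03      ] -0.11762284091797374 [0.4557041  0.00473586 0.03      ]
scene tube [0.67602146 0.16661819 0.043     ] [ 0.6855549  -0.18445866  0.043     ] 0.027148194174295943
[[-8.41127689e-04 -9.62266579e-01 -2.72107190e-01  7.98421778e-02]
 [ 9.99999633e-01 -7.65165578e-04 -3.85267724e-04 -9.64441015e-05]
 [ 1.62523200e-04 -2.72107414e-01  9.62266870e-01 -1.78342131e-01]
 [ 0.00000000e+00  0.00000000e+00  0.00000000e+00  1.00000000e+00]]
```

jog_arm([
  {"linear":[0,0,0],"spin":-6,"hand":60},
  {"linear":[-20,-33,0],"spin":0,"hand":60},
  {"linear":[-20,-33,0],"spin":0,"hand":60},
  {"linear":[-20,-33,0],"spin":0,"hand":60},
  {"linear":[-20,-33,0],"spin":0,"hand":60},
  {"linear":[-20,-33,0],"spin":0,"hand":60},
  {"linear":[-20,-33,0],"spin":0,"hand":60},
  {"linear":[-20,-33,0],"spin":0,"hand":60},
])

```text
time: 1.67
position: [0.2507, 0.3617, 0.2056]
eef_rot: [3.141, 0.0, 3.023]
wrist_force: [1.8, 0.6, 0.3]
grip_width: 0.0603
grasp_force: 0.0
```

jog_arm([
  {"linear":[-20,-33,0],"spin":0,"hand":60},
  {"linear":[-20,-33,0],"spin":0,"hand":60},
  {"linear":[-20,-33,0],"spin":0,"hand":60},
  {"linear":[-20,-33,0],"spin":0,"hand":60},
  {"linear":[-20,-33,0],"spin":0,"hand":60},
  {"linear":[-20,-33,0],"spin":0,"hand":60},
  {"linear":[-20,-33,0],"spin":0,"hand":60},
  {"linear":[0,0,0],"spin":0,"hand":60},
])

```text
time: 2.33
position: [0.3638, 0.1122, 0.2059]
eef_rot: [3.141, 0.001, 3.016]
wrist_force: [0.1, 0.0, -0.1]
grip_width: 0.0601
grasp_force: 0.0
```

jog_arm([
  {"linear":[-16,-25,20],"spin":0,"hand":60},
  {"linear":[-16,-25,20],"spin":0,"hand":60},
  {"linear":[-16,-25,20],"spin":0,"hand":60},
  {"linear":[-16,-25,20],"spin":0,"hand":60},
  {"linear":[0,0,0],"spin":0,"hand":60},
])

```text
time: 2.75
position: [0.4137, 0.0061, 0.123]
eef_rot: [-3.139, -0.002, 3.019]
wrist_force: [-1.9, 0.5, 0.3]
grip_width: 0.06
grasp_force: 0.0
```

Run:
```python
from h import *
c=cam("wrist"); save("wrist","w1"); print(get_state()["position"])
for t,z in dict(push_face=.015,saucer_floor=.005,clamp_seat=.04,rail=0,pot_holder=0).items():
    print(t,[(np.round(r["at"]).tolist(),round(r["score"],2),ray(c,r["at"],z).round(4)[:2].tolist()) for r in spot_point("wrist",t)[:2]])
```

```text
[0.41324635 0.00817812 0.12411608]
push_face [([292.0, 260.0], 0.72, [0.4526, 0.0054])]
saucer_floor []
clamp_seat []
rail [([291.0, 309.0], 0.69, [0.5055, -0.0016])]
pot_holder [([291.0, 307.0], 0.74, [0.5041, -0.0015])]
```

View pics/w1.png

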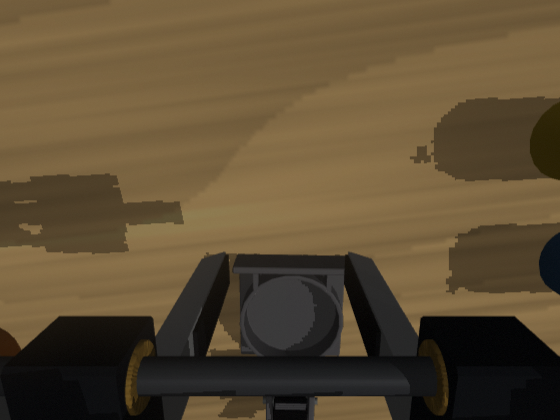

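jog_arm([
  {"linear":[0,0,30],"spin":0,"hand":60},
  {"linear":[0,0,30],"spin":0,"hand":60},
  {"linear":[0,0,30],"spin":0,"hand":60},
  {"linear":[0,0,20],"spin":0,"hand":60},
  {"linear":[-6,0,0],"spin":0,"hand":60},
  {"linear":[-6,0,0],"spin":0,"hand":60},
  {"linear":[-6,0,0],"spin":0,"hand":60},
  {"linear":[-6,0,0],"spin":0,"hand":60},
])

```text
time: 3.72
position: [0.4392, 0.008, 0.0171]
eef_rot: [3.141, 0.003, 3.023]
wrist_force: [0.4, 0.4, -0.3]
grip_width: 0.0599
grasp_force: 0.0
```

jog_arm([
  {"linear":[-3,0,0],"spin":0,"hand":60},
  {"linear":[-3,0,0],"spin":0,"hand":60},
  {"linear":[-3,0,0],"spin":0,"hand":60},
  {"linear":[-3,0,0],"spin":0,"hand":60},
])

```text
time: 4.05
position: [0.4494, 0.0063, 0.0157]
eef_rot: [3.141, -0.0, 3.023]
wrist_force: [-1.3, 0.4, 2.2]
grip_width: 0.0599
grasp_force: 1.0
```

jog_arm([
  {"linear":[-4,0,0],"spin":-1,"hand":60},
  {"linear":[-4,0,0],"spin":-1,"hand":60},
  {"linear":[-4,0,0],"spin":-1,"hand":60},
  {"linear":[-4,0,0],"spin":-1,"hand":60},
  {"linear":[-4,0,0],"spin":-1,"hand":60},
  {"linear":[-4,0,0],"spin":-1,"hand":60},
  {"linear":[-4,0,0],"spin":-1,"hand":60},
  {"linear":[-4,0,0],"spin":-1,"hand":60},
])

```text
time: 4.72
position: [0.4816, 0.0043, 0.0155]
eef_rot: [-3.141, 0.0, -3.119]
wrist_force: [-1.7, -0.0, 0.1]
grip_width: 0.0601
grasp_force: 0.7
```

Run:
```python
from h import *
s=get_state();print(s["position"],s["eef_rot"],s["wrist_force"])
c=cam("top"); save("top","t2")
for n in("top","scene"):
  c=cam(n); grab_frame(n)
  for t,z in dict(clamp_seat=.04,saucer_floor=.005,rail=0).items():
    print(n,t,[(np.round(r["at"]).tolist(),round(r["score"],2),ray(c,r["at"],z).round(4)[:2].tolist()) for r in spot_point(n,t)[:2]])
a=cv2.imread("pics/t2.png")
cv2.imwrite("pics/t2c.png",cv2.resize(a[140:260,190:370],None,fx=4.4,fy=4.4,interpolation=cv2.INTER_CUBIC))
```

```text
[0.4815797 0.0043279 0.0154593] [-3.14147260e+00  1.74937995e-05 -3.11924468e+00] [-1.70142435 -0.04773895  0.07419814]
top clamp_seat [([275.0, 178.0], 0.64, [0.6245, 0.0065])]
top saucer_floor [([273.0, 211.0], 0.68, [0.5412, 0.0086])]
top rail [([278.0, 160.0], 0.86, [0.6813, -0.0019])]
scene clamp_seat [([270.0, 251.0], 0.68, [0.6205, 0.0103]), ([150.0, 224.0], 0.44, [0.547, -0.2696])]
scene saucer_floor [([266.0, 233.0], 0.8, [0.5403, 0.0011])]
scene rail [([259.0, 285.0], 0.63, [0.6838, -0.0123]), ([266.0, 232.0], 0.34, [0.5358, 0.0001])]
```

View pics/t2c.png

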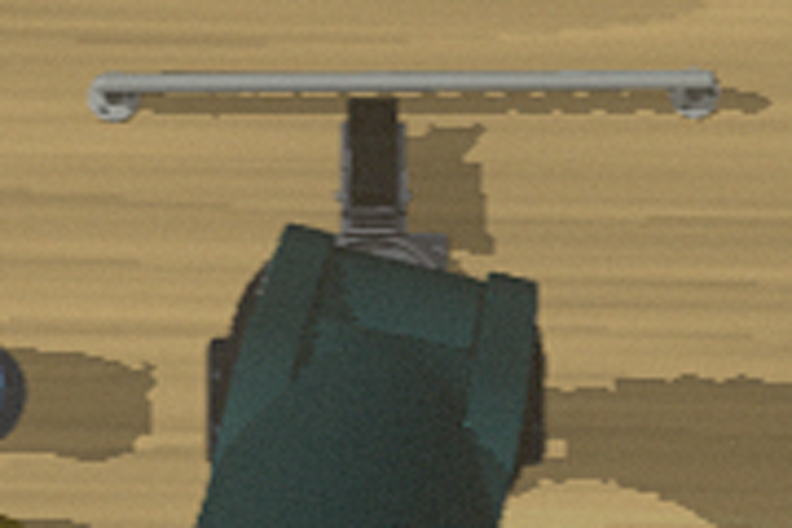

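The holder is now square to the tube, with its clamp tip at crop (372,98) just short of the tube, clear of both posts. I'll push on.

jog_arm([
  {"linear":[-5,0,0],"spin":0,"hand":60},
  {"linear":[-5,0,0],"spin":0,"hand":60},
  {"linear":[-5,0,0],"spin":0,"hand":60},
  {"linear":[-5,0,0],"spin":0,"hand":60},
  {"linear":[-4,0,0],"spin":0,"hand":60},
  {"linear":[-4,0,0],"spin":0,"hand":60},
  {"linear":[-4,0,0],"spin":0,"hand":60},
  {"linear":[-4,0,0],"spin":0,"hand":60},
])

```text
time: 5.83
position: [0.5171, 0.0051, 0.0154]
eef_rot: [-3.142, -0.001, -3.121]
wrist_force: [-3.3, 0.2, 2.8]
grip_width: 0.0601
grasp_force: 1.6
```

jog_arm([
  {"linear":[-3,0,0],"spin":0,"hand":60},
  {"linear":[-3,0,0],"spin":0,"hand":60},
  {"linear":[-3,0,0],"spin":0,"hand":60},
  {"linear":[0,0,0],"spin":0,"hand":60},
])

```text
time: 6.17
position: [0.5272, 0.0053, 0.0156]
eef_rot: [-3.141, 0.001, -3.121]
wrist_force: [0.7, -0.5, 0.3]
grip_width: 0.0597
grasp_force: 0.0
```

jog_arm([
  {"linear":[-2,0,0],"spin":0,"hand":60},
  {"linear":[-2,0,0],"spin":0,"hand":60},
  {"linear":[0,0,0],"spin":0,"hand":60},
])

```text
time: 6.42
position: [0.5303, 0.0054, 0.0155]
eef_rot: [-3.142, -0.0, -3.121]
wrist_force: [-0.6, -0.3, 0.0]
grip_width: 0.0596
grasp_force: 0.4
```

jog_arm([
  {"linear":[-2,0,0],"spin":0,"hand":60},
  {"linear":[-1,0,0],"spin":0,"hand":60},
  {"linear":[0,0,0],"spin":0,"hand":60},
])

```text
time: 6.67
position: [0.5305, 0.0054, 0.015]
eef_rot: [3.141, -0.005, -3.121]
wrist_force: [-15.9, -0.6, 12.3]
grip_width: 0.06
grasp_force: 8.3
```

jog_arm([
  {"linear":[-1,0,0],"spin":0,"hand":60},
  {"linear":[0,0,0],"spin":0,"hand":60},
  {"linear":[5,0,0],"spin":0,"hand":60},
  {"linear":[15,0,0],"spin":0,"hand":60},
  {"linear":[20,0,0],"spin":0,"hand":60},
  {"linear":[10,0,-30],"spin":0,"hand":60},
  {"linear":[10,0,-40],"spin":0,"hand":60},
  {"linear":[10,0,-40],"spin":0,"hand":90},
])

```text
time: 7.33
position: [0.463, 0.0036, 0.1262]
eef_rot: [-3.141, -0.002, -3.122]
wrist_force: [0.3, 0.2, 1.6]
grip_width: 0.0638
grasp_force: 0.0
```

jog_arm([
  {"linear":[10,38,-10],"spin":0,"hand":94},
  {"linear":[0,40,-10],"spin":0,"hand":94},
  {"linear":[0,40,-10],"spin":0,"hand":94},
  {"linear":[0,40,0],"spin":0,"hand":94},
  {"linear":[0,30,0],"spin":0,"hand":94},
])

```text
time: 7.75
position: [0.4501, 0.1955, 0.1564]
eef_rot: [3.14, 0.002, -3.119]
wrist_force: [0.1, 0.4, -0.1]
grip_width: 0.0933
grasp_force: 0.0
```

Run:
```python
from h import *
s=get_state();print(s["position"],s["eef_rot"],s["wrist_force"])
save("top","t3");a=cv2.imread("pics/t3.png");save("scene","s3");b=cv2.imread("pics/s3.png")
cv2.imwrite("pics/t3c.png",np.hstack([cv2.resize(a[140:260,220:320],(400,480),interpolation=cv2.INTER_CUBIC),cv2.resize(b[190:310,210:310],(400,480),interpolation=cv2.INTER_CUBIC)]))
for n in("top","scene","wrist"):
  if n=="wrist": grab_frame(n)
  c=cam(n)
  for t,z in dict(clamp_seat=.04,saucer_floor=.005,pot_center=.0375).items():
    print(n,t,[(np.round(r["at"]).tolist(),round(r["score"],2),ray(c,r["at"],z).round(4)[:2].tolist()) for r in spot_point(n,t)[:2]])
```

```text
[0.45008665 0.19546142 0.15640988] [ 3.13969290e+00  1.84875833e-03 -3.11899903e+00] [ 0.10518613  0.41189077 -0.11278627]
top clamp_seat [([275.0, 161.0], 0.97, [0.6706, 0.0054])]
top saucer_floor [([270.0, 194.0], 0.78, [0.5877, 0.019])]
top pot_center [([184.0, 229.0], 0.48, [0.4874, 0.2407]), ([186.0, 270.0], 0.37, [0.3824, 0.23])]
scene clamp_seat [([270.0, 270.0], 0.88, [0.6688, 0.0115])]
scene saucer_floor [([267.0, 252.0], 0.66, [0.5984, 0.0027]), ([151.0, 224.0], 0.3, [0.5211, -0.2797])]
scene pot_center [([358.0, 177.0], 0.81, [0.3775, 0.2356]), ([369.0, 207.0], 0.55, [0.4818, 0.2501])]
wrist clamp_seat []
wrist saucer_floor [([102.0, 333.0], 0.65, [0.5897, 0.008])]
wrist pot_center [([341.0, 130.0], 0.79, [0.3842, 0.2321]), ([493.0, 332.0], 0.3, [0.5608, 0.38])]
```

View pics/t3c.png

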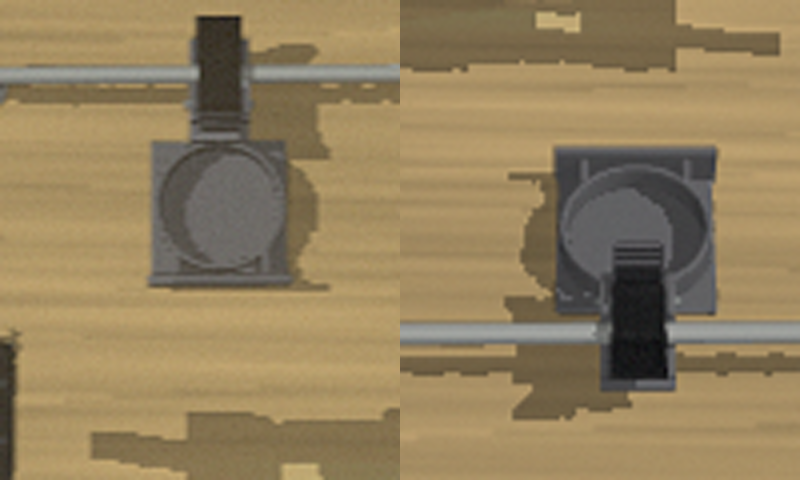

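The holder is clipped: the tube passes through the clamp at top crop (220,75), with the jaw down over it and the holder square. Now the blue pot.

jog_arm([
  {"linear":[-18,25,0],"spin":0,"hand":94},
  {"linear":[-17,25,0],"spin":0,"hand":94},
  {"linear":[0,0,0],"spin":0,"hand":94},
  {"linear":[0,0,0],"spin":0,"hand":94},
])

```text
time: 8.68
position: [0.4846, 0.2431, 0.155]
eef_rot: [-3.141, -0.0, -3.12]
wrist_force: [-0.1, -0.8, 0.2]
grip_width: 0.0938
grasp_force: 0.0
```

Run:
```python
from h import *
s=get_state();print(s["position"],s["eef_rot"])
c=cam("wrist"); save("wrist","w4")
for f in(look_for,spot_point):
  print([(np.round(r["at"]).tolist(),round(r["score"],2),ray(c,r["at"],.0375).round(4)[:2].tolist()) for r in f("wrist","pot_center")[:3]])
c=cam("top");o=ray(c,(276.3,190.7),.024);print("rim",o)
```

```text
[0.48456151 0.24312676 0.15504874] [-3.14093775e+00 -1.78923803e-04 -3.11999080e+00]
[([273.0, 75.0], 0.9, [0.3793, 0.2308]), ([290.0, 222.0], 0.78, [0.494, 0.2464])]
[([274.0, 77.0], 0.91, [0.3807, 0.2312])]
rim [0.59324383 0.0016061  0.024     ]
```

View pics/w4.png

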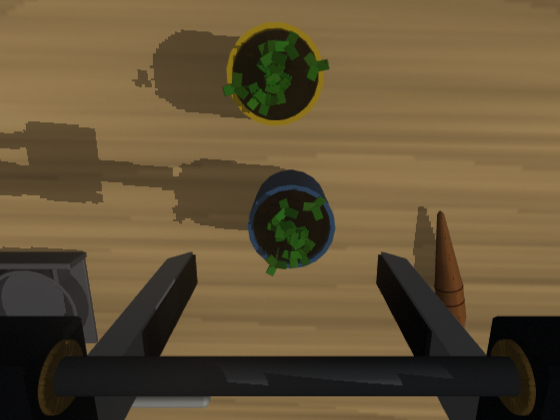

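Blue pot rim centred at (291,226), between the fingers; the yellow decoy at (275,75) and dibber at (450,270) stay clear.

Run:
```python
from h import *
c=cam("wrist"); a=ray(c,(291,226),.075); p=get_state()["position"]
print(a,"world delta mm",(a-p)*1000)
for uv in [(42,298)]: print("saucer floor-ish",ray(c,uv,.024))
```

```text
[0.4849102  0.24490279 0.075     ] world delta mm [  0.86548117   3.28505217 -80.42782281]
saucer floor-ish [0.57460184 0.01808922 0.024     ]
```

jog_arm([
  {"linear":[0,2,30],"spin":0,"hand":94},
  {"linear":[0,0,30],"spin":0,"hand":94},
  {"linear":[0,0,30],"spin":0,"hand":94},
  {"linear":[0,0,20],"spin":0,"hand":94},
  {"linear":[0,0,11],"spin":0,"hand":94},
  {"linear":[0,0,0],"spin":0,"hand":94},
])

```text
time: 9.33
position: [0.4832, 0.2433, 0.0329]
eef_rot: [-3.14, -0.002, -3.122]
wrist_force: [-0.7, 0.6, -0.1]
grip_width: 0.0942
grasp_force: 0.0
```

jog_arm([
  {"linear":[0,0,0],"spin":0,"hand":66},
  {"linear":[0,0,0],"spin":0,"hand":60},
  {"linear":[0,0,0],"spin":0,"hand":55},
  {"linear":[0,0,0],"spin":0,"hand":50},
  {"linear":[0,0,0],"spin":0,"hand":50},
  {"linear":[0,0,0],"spin":0,"hand":50},
  {"linear":[0,0,0],"spin":0,"hand":50},
  {"linear":[0,0,0],"spin":0,"hand":50},
], force=25)

```text
time: 10.0
position: [0.4846, 0.245, 0.0353]
eef_rot: [3.141, 0.001, -3.121]
wrist_force: [-2.7, 0.3, 9.1]
grip_width: 0.0635
grasp_force: 25.0
```

jog_arm([
  {"linear":[0,0,-15],"spin":0,"hand":50},
  {"linear":[0,0,-30],"spin":0,"hand":50},
  {"linear":[0,0,-35],"spin":0,"hand":50},
  {"linear":[-10,-12,-30],"spin":0,"hand":50},
  {"linear":[-25,-28,0],"spin":0,"hand":50},
  {"linear":[-27,-30,0],"spin":0,"hand":50},
  {"linear":[-27,-30,0],"spin":0,"hand":50},
  {"linear":[-23,-26,0],"spin":0,"hand":50},
])

```text
time: 10.67
position: [0.6, 0.1186, 0.1448]
eef_rot: [-3.141, 0.001, -3.121]
wrist_force: [-0.4, 0.8, -2.5]
grip_width: 0.0638
grasp_force: 25.0
```

jog_arm([
  {"linear":[0,0,0],"spin":0,"hand":50},
  {"linear":[0,0,0],"spin":0,"hand":50},
  {"linear":[0,0,0],"spin":0,"hand":50},
])

```text
time: 10.92
position: [0.5982, 0.1212, 0.1441]
eef_rot: [3.142, -0.001, -3.121]
wrist_force: [-0.9, 0.5, -2.7]
grip_width: 0.0638
grasp_force: 25.0
```

Run:
```python
from h import *
s=get_state();print(s["position"],s["eef_rot"])
c=cam("wrist"); save("wrist","w5"); print([proj(c,(.5925,.005,.024)),proj(c,(*s["position"][:2],s["position"][2]-.0353))])
for t,z in dict(saucer_floor=.005,pot_holder=0,push_face=.015).items():
  print(t,[(np.round(r["at"]).tolist(),round(r["score"],2),ray(c,r["at"],z).round(4)[:2].tolist()) for r in spot_point("wrist",t)[:3]])
```

```text
[0.59824232 0.12115515 0.14413453] [ 3.14150275e+00 -9.49673202e-04 -3.12103204e+00]
[array([145.45867771, 201.31485685]), array([286.45702558, 246.63653167])]
saucer_floor [([155.0, 195.0], 0.68, [0.5917, 0.0065])]
pot_holder [([155.0, 192.0], 0.77, [0.59, 0.0052])]
push_face [([143.0, 136.0], 0.59, [0.5406, 0.0041])]
```

View pics/w5.png

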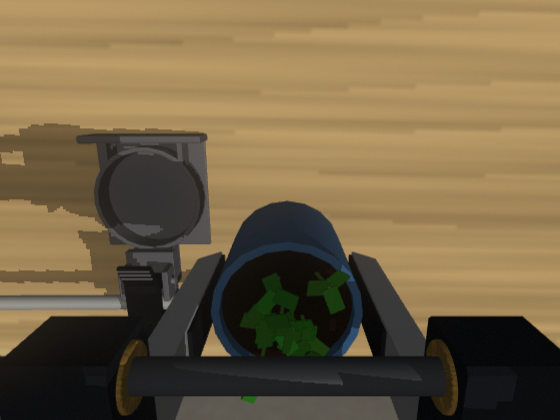

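Saucer rim centred at (150,196), pot held upright at (287,308). Now moving over it.

jog_arm([
  {"linear":[2,-29,0],"spin":0,"hand":50},
  {"linear":[2,-29,0],"spin":0,"hand":50},
  {"linear":[3,-28,0],"spin":0,"hand":50},
  {"linear":[2,-28,0],"spin":0,"hand":50},
  {"linear":[0,0,20],"spin":0,"hand":50},
  {"linear":[0,0,20],"spin":0,"hand":50},
  {"linear":[0,0,20],"spin":0,"hand":50},
  {"linear":[0,0,0],"spin":0,"hand":50},
])

```text
time: 11.78
position: [0.59, 0.0074, 0.0814]
eef_rot: [-3.141, -0.005, -3.12]
wrist_force: [-0.3, -1.0, -3.5]
grip_width: 0.0638
grasp_force: 25.0
```

Run:
```python
from h import *
s=get_state();print(s["position"],s["eef_rot"],s["wrist_force"])
save("scene","s6");b=cv2.imread("pics/s6.png");save("top","t6");a=cv2.imread("pics/t6.png")
cv2.imwrite("pics/s6c.png",np.hstack([cv2.resize(a[140:260,220:320],(400,480),interpolation=cv2.INTER_CUBIC),cv2.resize(b[190:310,210:310],(400,480),interpolation=cv2.INTER_CUBIC)]))
```

```text
[0.59004344 0.00738048 0.08141267] [-3.14138769 -0.0045276  -3.12008291] [-0.28768386 -0.99196006 -3.53457332]
```

View pics/s6c.png

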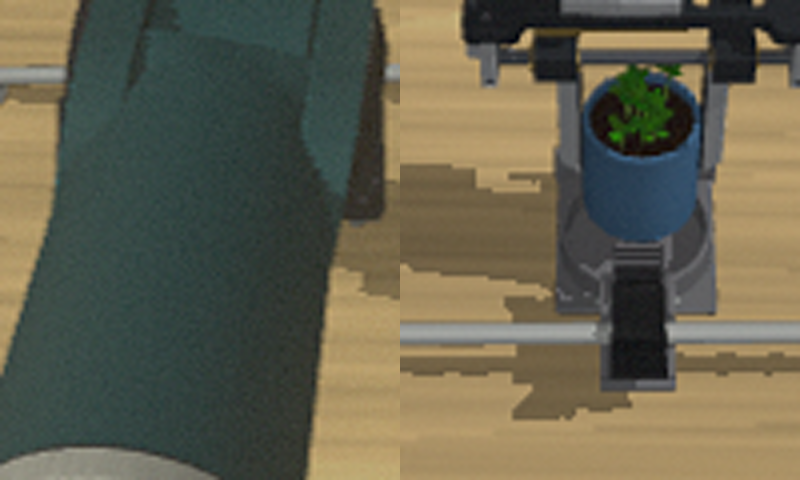

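The pot hovers centred over the saucer (640 against ring 636 in the right crop). Lowering gently.

jog_arm([
  {"linear":[-1,0,10],"spin":0,"hand":50},
  {"linear":[0,0,10],"spin":0,"hand":50},
  {"linear":[0,0,8],"spin":0,"hand":50},
  {"linear":[0,0,4],"spin":0,"hand":50},
  {"linear":[0,0,2],"spin":0,"hand":50},
  {"linear":[0,0,2],"spin":0,"hand":50},
  {"linear":[0,0,0],"spin":0,"hand":50},
])

```text
time: 12.47
position: [0.5931, 0.0066, 0.0483]
eef_rot: [-3.141, -0.0, -3.121]
wrist_force: [-0.1, 0.3, -3.3]
grip_width: 0.0631
grasp_force: 25.0
```

jog_arm([
  {"linear":[0,0,2],"spin":0,"hand":50},
  {"linear":[0,0,1],"spin":0,"hand":50},
  {"linear":[0,0,0],"spin":0,"hand":50},
])

```text
time: 12.72
position: [0.5931, 0.0066, 0.0455]
eef_rot: [-3.142, 0.0, -3.121]
wrist_force: [-0.6, 0.2, -3.2]
grip_width: 0.0635
grasp_force: 25.0
```

jog_arm([
  {"linear":[0,0,2],"spin":0,"hand":50},
  {"linear":[0,0,1],"spin":0,"hand":50},
  {"linear":[0,0,0],"spin":0,"hand":50},
])

```text
time: 12.97
position: [0.593, 0.0067, 0.0423]
eef_rot: [-3.142, -0.0, -3.121]
wrist_force: [-0.5, -0.3, -3.3]
grip_width: 0.0638
grasp_force: 25.0
```

jog_arm([
  {"linear":[0,0,1],"spin":0,"hand":50},
  {"linear":[0,0,1],"spin":0,"hand":50},
  {"linear":[0,0,0],"spin":0,"hand":50},
])

```text
time: 13.22
position: [0.5931, 0.0067, 0.0404]
eef_rot: [-3.142, -0.0, -3.121]
wrist_force: [-0.6, -0.7, -2.8]
grip_width: 0.0636
grasp_force: 25.0
```

jog_arm([
  {"linear":[0,0,1],"spin":0,"hand":50},
  {"linear":[0,0,0],"spin":0,"hand":50},
])

```text
time: 13.38
position: [0.5933, 0.0066, 0.0403]
eef_rot: [3.141, 0.0, -3.121]
wrist_force: [-5.6, 0.7, 13.3]
grip_width: 0.0635
grasp_force: 25.0
```

jog_arm([
  {"linear":[0,0,1],"spin":0,"hand":50},
  {"linear":[0,0,0],"spin":0,"hand":50},
])

```text
time: 13.55
position: [0.5937, 0.0066, 0.04]
eef_rot: [3.141, 0.001, -3.121]
wrist_force: [-8.5, 0.5, 23.7]
grip_width: 0.0637
grasp_force: 25.0
```

jog_arm([
  {"linear":[0,0,-1],"spin":0,"hand":50},
  {"linear":[0,0,0],"spin":0,"hand":66},
  {"linear":[0,0,0],"spin":0,"hand":75},
  {"linear":[0,0,0],"spin":0,"hand":90},
  {"linear":[0,0,0],"spin":0,"hand":90},
  {"linear":[0,0,0],"spin":0,"hand":90},
  {"linear":[0,0,0],"spin":0,"hand":90},
])

```text
time: 14.13
position: [0.5931, 0.0066, 0.0394]
eef_rot: [-3.141, -0.0, -3.121]
wrist_force: [-0.6, -0.3, 0.5]
grip_width: 0.0904
grasp_force: 0.0
```

jog_arm([
  {"linear":[0,0,-20],"spin":0,"hand":90},
  {"linear":[0,0,-35],"spin":0,"hand":90},
  {"linear":[0,0,-35],"spin":0,"hand":90},
  {"linear":[0,0,-35],"spin":0,"hand":90},
  {"linear":[38,0,0],"spin":0,"hand":90},
  {"linear":[38,0,0],"spin":0,"hand":90},
  {"linear":[38,0,0],"spin":0,"hand":90},
  {"linear":[38,0,0],"spin":0,"hand":90},
])

```text
time: 14.8
position: [0.4394, 0.0035, 0.1642]
eef_rot: [3.142, 0.0, -3.121]
wrist_force: [-0.6, 0.4, 1.0]
grip_width: 0.0899
grasp_force: 0.0
```

jog_arm([
  {"linear":[10,38,0],"spin":0,"hand":90},
  {"linear":[0,38,0],"spin":0,"hand":90},
  {"linear":[0,38,0],"spin":0,"hand":90},
  {"linear":[0,38,0],"spin":0,"hand":90},
  {"linear":[0,0,0],"spin":0,"hand":90},
  {"linear":[0,0,0],"spin":0,"hand":90},
])

```text
time: 15.3
position: [0.4278, 0.157, 0.1644]
eef_rot: [-3.142, 0.0, -3.118]
wrist_force: [0.5, -0.4, -0.2]
grip_width: 0.0902
grasp_force: 0.0
```

Run:
```python
from h import *
s=get_state();print(s["position"],s["wrist_force"])
save("scene","s7");b=cv2.imread("pics/s7.png");save("top","t7");a=cv2.imread("pics/t7.png")
cv2.imwrite("pics/s7c.png",np.hstack([cv2.resize(a[140:260,220:320],(400,480),interpolation=cv2.INTER_CUBIC),cv2.resize(b[190:310,210:310],(400,480),interpolation=cv2.INTER_CUBIC)]))
```

```text
[0.42777749 0.15695796 0.16439559] [ 0.53146243 -0.35300342 -0.18729415]
```

View pics/s7c.png

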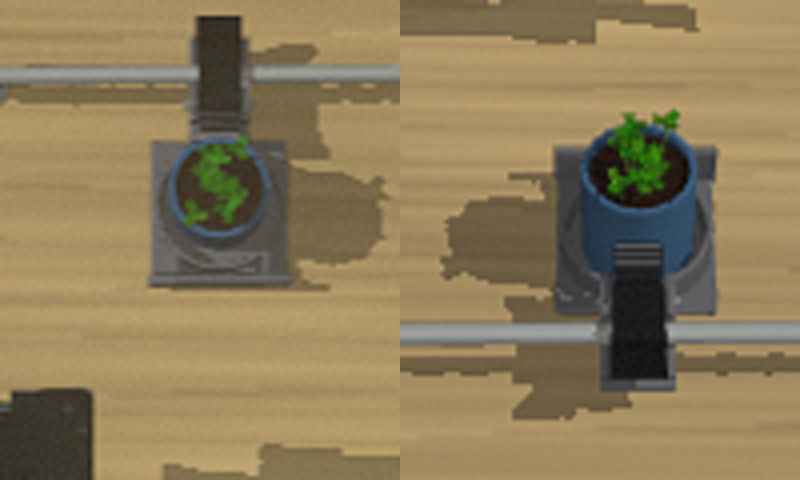

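The pot stands upright inside the saucer ring (crop (218,190) and (638,200)). The clamp is unchanged on the tube and the robot is clear, so I'm handing in.

```bash
python3 -c "
from rig import bot
print(bot.sign_off())"
```

```text
the job is handed in; nothing more can be done
None
```

The holder is clipped square on the rail, the coriander pot stands upright in its saucer, and the job is handed in at about 15 s; sign-off returned no verdict, so this rests on the last camera pictures and force readings.

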